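Slide the piston pan under the heat bridge to its free place

TASK

Clear the warming place beyond the heat bridge by sliding the lidded pot onto the empty square mark, then slide the pan with its piston under the bridge and on to the ring the pot has left, each centred on its mark. Keep both vessels flat on the bench all the way (slide, never lift), hold the pan's handles lightly, keep the piston standing in the pan, and do not bump the bridge or shift anything else.

Things in the scene. Friction and masses are not known exactly. Their poses are not given: they have to be found in the camera images.
- pan: Plain round steel pan, outside diameter 110 at the rim, 100 at the base, 45 high, floor 4 thick, about 0.4 kg, with a long handle along its +x and a short tab handle along its -x. The sheet bends if the fingers bear on it with more than 100 N in total (a 40 N grip is safe). Origin: centre of the underside, z up. Starts on start_ring, left (+y) of the bridge.
- pan_handle (a point): Point on the long handle's axis, 140 from the pan's centre, 38 above the bench. The handle is a level bar 14 wide, 10 thick, from the wall to 170 from the centre.
- pan_tab (a point): Point on the short tab's axis, 83 from the pan's centre on the other side (-x), 38 above the bench. The tab is a level bar 14 wide, 10 thick, from the wall to 100 from the centre.
- piston: Aluminium engine piston, diameter 68, 58 high, 0.22 kg, standing loose in the pan (its top is 62 above the bench). Origin: centre of its underside.
- pot: Plain shallow aluminium lidded pot (the lid is fast), diameter 104 (base 96), 26 high to the lid, two small ears out to 56 from the axis along its +y and -y, 13 above the bench; a round knob of diameter 26 stands on the lid's centre from 26 to 61 above the bench. About 0.45 kg. Origin: centre of the underside. Starts on goal_ring.
- bridge: Low infrared heater bridge, fixed. Grey housing 220 long (its x) by 70 wide (its y), underside 95 and top 140 above the bench, on two legs 20 by 70 whose inner faces are 80 each side of the centre. Things pass beneath it along its y. Origin: centre, on the bench.
- goal_ring: The round outline (diameter 136, flush with the bench) on the right (-y) of the bridge, where the pan must end and where the pot stands at the start. Origin: its centre.
- square_mark: The square outline (120, flush), empty at the start, right of the bridge, where the pot must end. Origin: its centre.
- start_ring: Round outline (diameter 136, flush) left of the bridge, under the pan at the start. Origin: its centre.
- spray_can: Bystander: standing spray can, diameter 52, 150 high. Origin: underside centre.
- jar: Bystander: standing amber jar with black cap, diameter 44, 55 high. Origin: underside centre.
- socket: Bystander: standing steel wrench socket, diameter 30, 40 high. Origin: underside centre.
- wrist_pin: Bystander: standing steel tube, diameter 22, 58 high. Origin: underside centre.
- bearing: Bystander: flat bearing ring, diameter 40, 16 high. Origin: underside centre.
- con_rod: Bystander: connecting rod lying flat along its x, 18 high; big end (diameter 58) centred at x -62, small end (diameter 34) at x +56. Origin: between them, underside.
- screwdriver: Bystander: screwdriver lying along its x, about 200 long, handle to -x. Origin: about its middle, underside.

How it is judged:
On the way, in this order (a step that is already met when the one before it is completed fails the run):
1. the pot stands on the square mark, let go (horizontal distance between pot and square_mark below 0.02 m and contact force between the fingers and pot below 0.5 N and linear speed of pot below 0.02 m/s), for 0.2 s.
2. the pan passes beneath the bridge, between its legs (x of pan in the frame of bridge between -0.06 and 0.06 m and y of pan in the frame of bridge between -0.05 and 0.05 m), for 0.05 s.
At the end, for the whole second after the job is handed in: The pan's centre is within 20 mm of the ring's centre and the pot's centre within 20 mm of the square mark's, both flat on the bench, the piston standing in the pan, all released and at rest (horizontal distance between pot and square_mark below 0.02 m and horizontal distance between pan and goal_ring below 0.02 m and horizontal distance between piston and pan below 0.03 m and height (world z) of each of pan, pot below 0.004 m and angle between each of pan, pot, piston's own z axis and vertical below 0.1 rad and linear speed of each of pan, pot, piston below 0.02 m/s); the robot touches nothing.
It fails at once if the pan or the pot is lifted or tipped (more than 10 mm or 0.15 rad) (height (world z) of any of pan, pot above 0.01 m or angle between any of pan, pot's own z axis and vertical above 0.15 rad).
It fails at once if the piston falls over or leaves the pan (angle between piston's own z axis and vertical above 0.4 rad or horizontal distance between piston and pan above 0.04 m).
It fails at once if the bridge is bumped (more than 10 N) (contact force between bridge and anything else above 10 N).
It fails at once if the fingers bear on the pan with more than 100 N in total (contact force between the fingers and pan above 100 N).
It fails at once if a bystander is shifted by more than 20 mm (distance of any of spray_can, jar, socket, wrist_pin, bearing, con_rod, screwdriver from where it was at the start of the episode above 0.02 m).
It also fails if it takes over 66 s, if anything falls off the work surface, if the arm or the gripper's body presses on something with over 40 N, if the wrist force passes 120 N, or if a joint passes its speed limit or range.

ROBOT

A 6-joint arm with a two-finger parallel gripper is mounted at the origin on the work surface. World frame = base frame: x ahead of the robot, y to its left, z up, the work surface at z = 0. Lengths are in m, angles in rad, forces in N, time in s.
With the tool pointing down it reaches from about 0.25 to 0.725 m from the base axis. Payload 4 kg.
Tool frame: the origin (TCP) lies on the mounting face of the last link; the fingertips stand 173 mm ahead of it and the grasp point (between the pads) lies 155 mm ahead of it; z points along the fingers, y is the line along which they close (so a half turn about z gives the same grasp; the last joint's range is limited). The gripper opens to 85 mm and grips with 20 to 120 N. Pads are 22 mm wide; open, the fingers measure 114 mm over their backs; the gripper's body (76 mm by 85 mm) begins 54 mm behind the grasp point. The pads swing forward as they close: fully open they stand 13 mm farther back than shut.
Start: joints at [1.327, 0.241, 0.005, 1.335, 0, 1.571], TCP at [0.121, 0.485, 0.405] pointing down, gripper open.
Joint ranges: [-2.72, 2.72], [-1.05, 1.87], [-1.09, 1.28], [-1.99, 2.15], [-1.42, 1.44], [-3.14, 3.14]. Speed limits (rad/s): [2.79, 2.79, 3.14, 3.14, 3.14, 3.14].

INTERFACE

Orientations are given as a unit quaternion [x, y, z, w].
In Python, from workcell import env gives the robot as it stands. The module is installed in compiled form; this text tells all that it offers. Calls block until the motion is done:
- env.move_pose(position, orientation): joint-space move of the TCP to a pose.
- env.move_l(position, orientation=None, vel=0.15, until_force=None): straight line of the TCP; orientation=None keeps the orientation; vel is the mean speed in m/s. With until_force (N) it stops when the force on the tool has changed by that much, and returns True; else False.
- env.move_joints(angles): joint-space move.
- env.open_gripper() and env.close_gripper(strength=None): open the fingers fully, or close them until they stop; strength is the grip in N (None keeps the last).
- env.hold(seconds).
- env.solve_ik(position, orientation): joint angles nearest the present ones, or None.
- env.get_state(): the state.
- env.grab_frame(name): name is "scene" or "top"; returns the picture (400x640x3 uint8, red, green, blue); there is no depth.
- env.camera_info(name): a dict with "K" (3x3 intrinsics, pixels), "k1" (the pictures are not rectified: a ray, as slopes to the right and down, at radius r is drawn at 1 + k1 r^2 times it, then the intrinsics apply), "R" (3x3) and "t" (3): a world point X has camera coordinates R X + t. Camera axes: x right, y down, z forward; pixel columns grow to the right and rows downward; lengths in m; the calibration is good to about 2 mm. A picture is of the moment at which its call begins. camera_info takes no time and is no camera call.
A pose or a line that the arm cannot do raises env.Unreachable and nothing moves.
- env.job_done(): hands the job in; it is judged then, once.
Trained networks look in the newest picture that a camera, given by its name, has taken for a name from the list of things; names that differ only in an ending like _2 or _b are one class to them, and where a whole thing is asked for, a point or a joint stands for the part that bears it (a point fixed in the world has none). Each returns a list of dicts, best first, with "conf" (0 to 1); they miss things now and then, are a little off and sometimes report something else, mostly with a low value. They report only what shows in the picture. A call takes as long as a camera call.
- env.find_in(target, camera): "extent" ([left, top, right, bottom] as shares, 0 to 1, of the picture: columns of its width, rows of its height, round what is visible of it).
- env.tip_of(target, camera): "centre" ([column, row] as shares, 0 to 1, of the picture: columns of its width, rows of its height: a listed point, or the origin of a listed thing).
The state is a dict: "t": time; "joint_pos": joint angles; "qd": joint speeds; "joint_torque": joint torques, N m; "tcp_pos": TCP position; "ee_rot": TCP orientation; "wrist_force": force on the tool from outside, world axes, zero at the start; "wrist_torque": the same for the moment, N m; "gripper_width": opening from 0.0 (shut) to 1.0 (fully open); "grasp_force": force on a finger pad.
Only numpy, scipy, OpenCV 4.12 (cv2) and the standard library are available. Lean on these libraries where they do the work, as an engineer would, in place of code of your own. Each camera call takes 0.05 s, during which the arm holds its last target. There are 200 camera calls.

## Working session

There is one attempt and no reset: what is moved stays moved. The work goes in short steps, each a Python script; the robot and the scene stay as the last script left them, time stands still between calls to the robot, and variables do not carry over. Pictures are saved under pics/ and viewed, at most 10 in all, crops included, and the job is handed in when it is done.

```bash
mkdir -p pics
cat > h.py <<'E'
import numpy as np, cv2
from workcell import env
from scipy.spatial.transform import Rotation as Rn
def ray(cam,share):
    c=env.camera_info(cam);K=np.array(c["K"]);R=np.array(c["R"]);t=np.array(c["t"])
    px=np.array([share[0]*640,share[1]*400,1.]);d=np.linalg.solve(K,px)[:2]
    u=d.copy()
    for _ in range(20): u=d/(1+c["k1"]*(u@u))
    return -R.T@t, R.T@np.array([u[0],u[1],1.])
def onz(cam,share,z):
    o,d=ray(cam,share); return o+d*(z-o[2])/d[2]
def proj(cam,X):
    c=env.camera_info(cam);p=np.array(c["R"])@np.array(X)+np.array(c["t"]);u=p[:2]/p[2]
    u=u*(1+c["k1"]*(u@u)); return (np.array(c["K"])@np.array([u[0],u[1],1]))[:2]
def save(cam,name):
    cv2.imwrite("pics/"+name,env.grab_frame(cam)[:,:,::-1])
def q(a): # tool down, finger closing line at angle a from world +y... y axis dir = (sin?,)
    y=np.array([np.cos(a),np.sin(a),0]);z=np.array([0,0,-1.]);x=np.cross(y,z)
    return Rn.from_matrix(np.stack([x,y,z],1)).as_quat()
E
python3 - <<'E'
from h import *
save("top","t0.png");save("scene","s0.png")
Z=dict(pan_handle=.038,pan_tab=.038)
for n in "pan pan_handle pan_tab piston pot bridge goal_ring square_mark start_ring spray_can jar socket wrist_pin bearing con_rod screwdriver".split():
  for cam in ("top","scene"):
    r=env.tip_of(n,cam)
    print(n,cam,[(round(x["conf"],2),onz(cam,x["centre"],Z.get(n,0))[:2].round(3).tolist()) for x in r[:2]])
print(env.get_state()); print(env.camera_info("top"))
E
```

```text
pan top [(0.7, [0.499, 0.216])]
pan scene [(0.78, [0.498, 0.217])]
pan_handle top [(0.96, [0.464, 0.354]), (0.68, [0.615, -0.105])]
pan_handle scene [(0.89, [0.454, 0.352])]
pan_tab top [(0.84, [0.516, 0.132])]
pan_tab scene [(0.67, [0.521, 0.132])]
piston top [(0.62, [0.482, 0.213])]
piston scene [(0.58, [0.489, 0.213])]
pot top [(0.96, [0.6, -0.247]), (0.41, [0.642, 0.424])]
pot scene [(0.86, [0.601, -0.251]), (0.52, [0.631, 0.44])]
bridge top [(0.94, [0.509, -0.02])]
bridge scene [(0.91, [0.513, -0.017]), (0.55, [0.346, 0.118])]
goal_ring top [(0.87, [0.612, -0.261])]
goal_ring scene [(0.7, [0.604, -0.242])]
square_mark top [(0.94, [0.445, -0.263]), (0.43, [0.342, 0.127])]
square_mark scene [(0.82, [0.441, -0.273]), (0.6, [0.501, -0.399])]
start_ring top [(0.72, [0.495, 0.211])]
start_ring scene []
spray_can top [(0.9, [0.704, 0.187]), (0.59, [0.636, -0.113])]
spray_can scene [(0.61, [0.703, 0.179])]
jar top []
jar scene [(0.88, [0.349, 0.123])]
socket top [(0.47, [0.634, -0.109])]
socket scene [(0.45, [0.632, -0.107])]
wrist_pin top [(0.54, [0.635, 0.083])]
wrist_pin scene [(0.61
[... 677 characters left out ...]
]), 'ee_rot': array([ 1.21601265e-01,  9.92579031e-01,  6.23967215e-06, -1.39441235e-05]), 'wrist_force': array([ 0.02529768, -0.51856245,  0.48864515]), 'wrist_torque': array([-0.01210978,  0.01835948, -0.02722104]), 'grasp_force': 0.0, 'gripper_width': 1.0016381342416032}
{'K': array([[493.95888458,   0.        , 318.34356637],
       [  0.        , 493.95888458, 196.77587032],
       [  0.        ,   0.        ,   1.        ]]), 'k1': 0.043749181777094005, 'R': array([[ 5.83514053e-03, -9.99982898e-01, -3.93071703e-04],
       [-9.92562011e-01, -5.74403776e-03, -1.21604523e-01],
       [ 1.21600185e-01,  1.09972752e-03, -9.92578554e-01]]), 't': array([0.0016394 , 0.48829193, 1.44430277])}
```

View pics/t0.png

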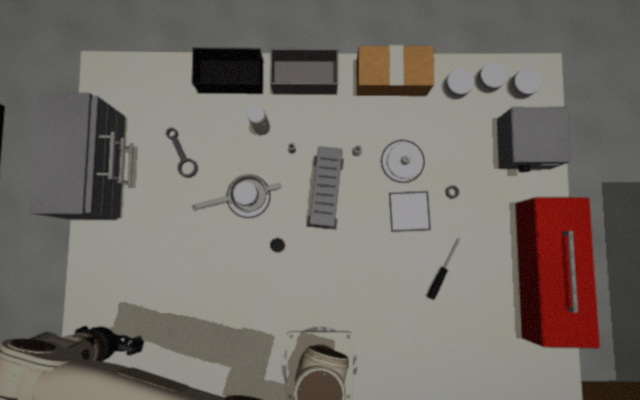

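View pics/s0.png

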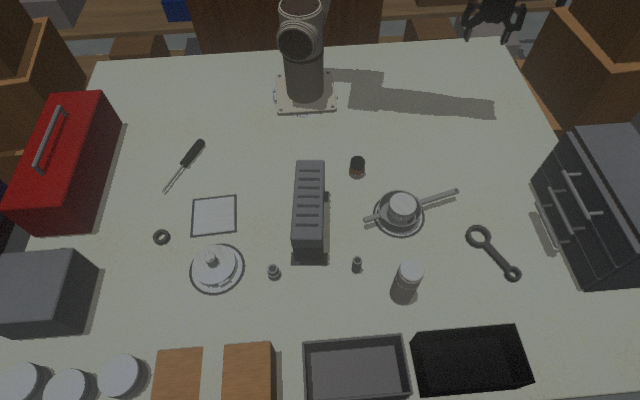

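The top view shows the pan at (248,196) with its handle pointing left and a little toward the robot. The bridge runs from about (331,148) to (323,225), the pot is at (403,160) and the square at (409,211). I'll refine the square and the bridge angle next.

Run:
```python
from h import *
im=cv2.imread("pics/t0.png")
c=cv2.resize(im[130:250,180:440],None,fx=3,fy=3,interpolation=cv2.INTER_CUBIC)
g=cv2.cvtColor(im,cv2.COLOR_BGR2GRAY)
# wireframe overlay guess
def dr(pts,col,cl=True):
    p=np.array([(proj("top",P)+.5-[180,130])*3 for P in pts]).astype(int);cv2.polylines(c,[p.reshape(-1,1,2)],cl,col,1)
b=np.array([.511,-.019]);a=np.radians(-6);R=np.array([[np.cos(a),-np.sin(a)],[np.sin(a),np.cos(a)]])
dr([[*(b+R@np.array(v)),.14] for v in((.11,.035),(.11,-.035),(-.11,-.035),(-.11,.035))],(0,0,255))
for s in(-.08,.08): dr([[*(b+R@np.array([s,v])),0] for v in(.25,-.25)],(0,255,0),False)
th=np.linspace(0,6.28,40)
for (x,y,r,z) in((.605,-.25,.068,0),(.6,-.249,.052,.026),(.498,.216,.055,.045)): dr([[x+r*np.cos(t),y+r*np.sin(t),z] for t in th],(255,0,0))
dr([[.459,.353,.038],[.518,.132,.038]],(0,255,255),False)
m=(g<135).astype(np.uint8); roi=np.zeros_like(m); roi[186:236,380:436]=m[186:236,380:436]
cs,_=cv2.findContours(roi,cv2.RETR_EXTERNAL,cv2.CHAIN_APPROX_NONE)
if cs:
    k=max(cs,key=cv2.contourArea);r=cv2.minAreaRect(k);print(r,onz("top",np.array(r[0])/[640,400],0))
    dr([onz("top",p/[640,400],0) for p in cv2.boxPoints(r)],(255,0,255))
cv2.imwrite("pics/c0.png",c)
```

```text
((409.27587890625, 211.18966674804688), (41.28158187866211, 40.57691955566406), 86.633544921875) [ 0.4495282  -0.27121266  0.        ]
```

View pics/c0.png

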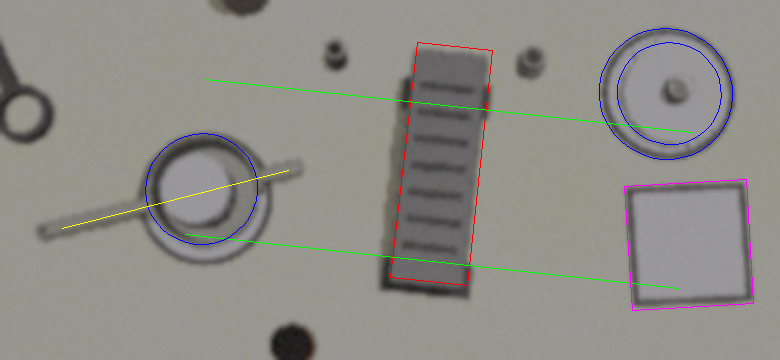

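The overlay fits well. The goal ring is at (.605,-.25), the square at (.448,-.270), and the bridge at (.508,-.017) turned about -6°. Moving the pot now.

```bash
cat >> h.py <<'E'
def bestq(p,angs):
    J=env.get_state()["joint_pos"]
    c=[]
    for a in angs:
        s=env.solve_ik(p,q(a))
        if s is not None: c.append((abs(s[5])+.3*np.abs(s-J).sum(),a,s))
    return min(c,key=lambda v:v[0])
E
python3 - <<'E'
from h import *
P=np.array([.600,-.249])
c=bestq([*P,.40],[0,np.pi]);print(c);Q=q(c[1])
env.move_pose([*P,.40],Q)
env.move_l([*P,.205],Q,vel=.12,until_force=8)
env.close_gripper(30)
s=env.get_state();print(s["tcp_pos"],s["wrist_force"],s["gripper_width"],s["grasp_force"])
T=np.array([.448,-.270])
z=s["tcp_pos"][2]
env.move_l([*T,z],Q,vel=.06)
s=env.get_state();print(s["t"],s["tcp_pos"],s["wrist_force"],s["gripper_width"])
env.open_gripper();env.hold(.2)
env.move_l([*T,.36],Q,vel=.2)
env.move_pose([.35,-.05,.42],Q)
save("top","t1.png")
for n in("pot","square_mark","goal_ring","pan"):
  for cam in("top",):
    print(n,[(round(x["conf"],2),onz(cam,x["centre"],0)[:2].round(3).tolist()) for x in env.tip_of(n,cam)[:2]])
print(env.get_state()["t"])
im=cv2.imread("pics/t1.png");c=cv2.resize(im[130:250,180:440],None,fx=3,fy=3);cv2.imwrite("pics/c1.png",c)
E
```

```text
(np.float64(2.0838874313919256), 0, array([-0.39337016,  0.55324133,  0.45888369,  1.47643869,  0.        ,
        1.17742617]))
[ 0.60048161 -0.24903271  0.20550026] [ 1.68293444 -0.19627567  1.95522573] 0.2930597183852211 30.286919110512827
9.8333 [ 0.44803892 -0.26996229  0.20545503] [3.99688727 0.16350095 3.50392511] 0.2955030964831462
pot [(0.66, [0.436, -0.279]), (0.45, [0.613, -0.271])]
square_mark [(0.85, [0.447, -0.269])]
goal_ring [(0.78, [0.615, -0.264]), (0.68, [0.499, 0.216])]
pan [(0.63, [0.498, 0.217]), (0.2, [0.702, 0.173])]
12.8
```

View pics/c1.png

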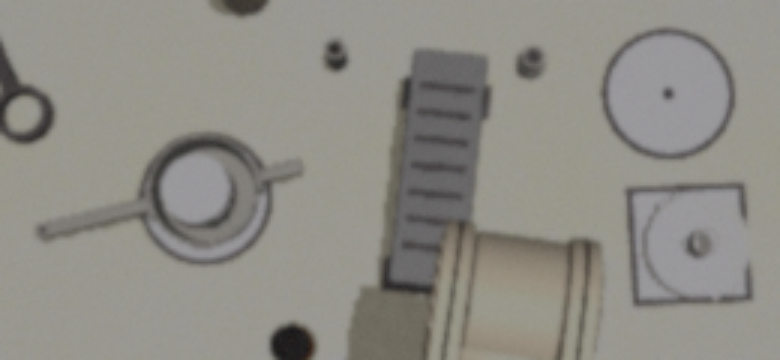

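The goal ring is now fully visible, centred near crop (668,93), or about (.605,-.252). The pot knob sits over the square. Next is the pan: grip the handle, align, and check before going under the bridge.

```bash
cat >> h.py <<'E'
B=np.array([.508,-.017]);BA=np.radians(-6)
def b2w(v): 
    return B+np.array([[np.cos(BA),-np.sin(BA)],[np.sin(BA),np.cos(BA)]])@np.array(v,float)
def w2b(v): return np.array([[np.cos(BA),np.sin(BA)],[-np.sin(BA),np.cos(BA)]])@(np.array(v,float)-B)
def grip(pan,ang,d): # pan world xy, handle angle; d along the handle
    return np.array(pan)+d*np.array([np.cos(ang),np.sin(ang)])
ZG=.193
def wp(pan,ang,d,flip,z=ZG): return [*grip(pan,ang,d),z], q(ang-np.pi/2+flip)
GOAL=np.array([.605,-.252])
E
python3 - <<'E'
from h import *
c=np.array([.497,.216]);u0=np.radians(105);U=np.radians(84)
for f in(0,np.pi):
  for args in((c,u0,.148,f,.40),(c,u0,.148,f),(b2w([0,.18]),U,.148,f),(b2w([0,-.045]),U,.148,f),(b2w([0,-.045]),U,-.083,f,.33),(b2w([.045,-.14]),U+.25,-.083,f),(GOAL,U+.3,-.083,f),(GOAL,U+.3,-.083,f,.33)):
    s=env.solve_ik(*wp(*args));print(f, None if s is None else s.round(2))
f=0
s=[env.solve_ik(*wp(c,u0,.148,k,.4)) for k in(0,np.pi)]
f=[0,np.pi][int(np.argmin([9 if v is None else abs(v[5]) for v in s]))];print("flip",f)
p,Q=wp(c,u0,.148,f,.40);env.move_pose(p,Q)
p,Q=wp(c,u0,.148,f);print(env.move_l(p,Q,vel=.12,until_force=8))
env.close_gripper(40)
s=env.get_state();print(s["t"],s["tcp_pos"],s["wrist_force"],s["gripper_width"],s["grasp_force"])
e=b2w([0,.18])
for k in(1/3,2/3,1):
    p,Q=wp(c+(e-c)*k,u0+(U-u0)*k,.148,f);env.move_l(p,Q,vel=.06)
s=env.get_state();print(s["t"],s["tcp_pos"],s["wrist_force"],s["wrist_torque"])
save("top","t2.png")
for n,z in(("pan",0),("pan_tab",.038),("piston",0)):
  for cam in("top","scene"):
    if cam=="scene": save("scene","s2.png")
    print(n,cam,[(round(x["conf"],2),w2b(onz(cam,x["centre"],z)[:2]).round(3).tolist()) for x in env.tip_of(n,cam)[:1]])
im=cv2.imread("pics/t2.png");cv2.imwrite("pics/c2.png",cv2.resize(im[130:250,180:440],None,fx=3,fy=3))
E
```

```text
0 [0.66 0.41 0.23 1.39 0.   1.97]
0 [ 0.66  0.57 -0.08  0.92  0.    1.97]
0 [0.52 0.64 0.05 0.98 0.   2.19]
0 [ 0.16  0.48 -0.25  0.84  0.    1.84]
0 [-0.28  0.32 -0.09  1.16  0.    1.39]
0 [-0.42  0.6  -0.02  0.95  0.    1.01]
0 [-0.49  0.79  0.33  1.12  0.    0.88]
0 [-0.49  0.7   0.53  1.41  0.    0.88]
3.141592653589793 [ 0.66  0.41  0.23  1.39  0.   -1.17]
3.141592653589793 [ 0.66  0.57 -0.08  0.92  0.   -1.17]
3.141592653589793 [ 0.52  0.64  0.05  0.98  0.   -0.95]
3.141592653589793 [ 0.16  0.48 -0.25  0.84  0.   -1.3 ]
3.141592653589793 [-0.28  0.32 -0.09  1.16  0.   -1.75]
3.141592653589793 [-0.42  0.6  -0.02  0.95  0.   -2.13]
3.141592653589793 [-0.49  0.79  0.33  1.12  0.   -2.26]
3.141592653589793 [-0.49  0.7   0.53  1.41  0.   -2.26]
flip 3.141592653589793
False
17.5417 [0.45877591 0.35900359 0.19315358] [-0.31666021 -0.61576191  1.41925542] 0.1537601484954312 42.513742446899414
19.6083 [0.54231513 0.30894669 0.192913  ] [-1.61792257  2.03620182  2.75839647] [ 0.31349084  0.21422547 -0.16406168]
pan top [(0.68, [-0.001, 0.185])]
pan scene [(0.57, [0.004, 0.174])]
pan_tab top []
pan_tab scene [(0.77, [0.008, 0.099])]
piston top [(0.7, [-0.002, 0.183])]
piston scene [(0.89, [0.004, 0.175])]
```

View pics/c2.png

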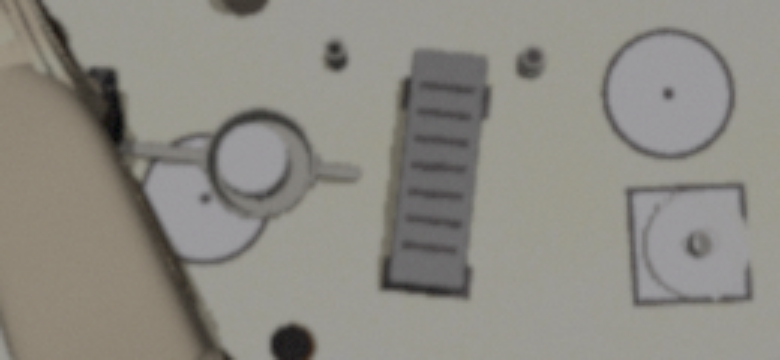

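The pan is centred on the passage line and aligned with it, its tab pointing at the bridge mid-opening (crop 358,173). Pushing it under.

Run:
```python
from h import *
U=np.radians(84);f=np.pi
p,Q=wp(b2w([0,-.045]),U,.148,f)
print(env.move_l(p,Q,vel=.07,until_force=12))
s=env.get_state();print(s["t"],s["tcp_pos"],s["wrist_force"])
env.hold(.2);env.open_gripper()
x=s["tcp_pos"];env.move_l([*(x[:2]+.02*np.array([np.cos(U),np.sin(U)])),.30],Q,vel=.15)
env.move_l([*(x[:2]+.02*np.array([np.cos(U),np.sin(U)])),.38],Q,vel=.25)
g=b2w([0,-.128]);env.move_pose([*(g+[0,-.01]),.38],q(U-np.pi/2))
save("top","t3.png");save("scene","s3.png")
for n,z in(("pan",0),("pan_tab",.038),("pan_handle",.038),("piston",.0)):
  for cam in("top","scene"):
    print(n,cam,[(round(x["conf"],2),w2b(onz(cam,x["centre"],z)[:2]).round(3).tolist()) for x in env.tip_of(n,cam)[:1]])
print(env.get_state()["t"])
a=cv2.imread("pics/t3.png");b=cv2.imread("pics/s3.png")
cv2.imwrite("pics/c3.png",np.vstack([cv2.resize(a[130:230,220:440],(660,300)),cv2.resize(b[160:260,150:370],(660,300))]))
```

```text
False
23.475 [0.51833229 0.08488432 0.19302098] [0.65901599 5.24211916 4.14003247]
pan top [(0.94, [-0.005, -0.042])]
pan scene [(0.77, [0.004, -0.037])]
pan_tab top [(0.82, [0.004, -0.133])]
pan_tab scene [(0.82, [-0.0, -0.123])]
pan_handle top [(0.75, [0.006, 0.091])]
pan_handle scene [(0.76, [-0.008, 0.096])]
piston top [(0.57, [0.078, 0.459])]
piston scene [(0.85, [-0.002, -0.04])]
28.4583
```

View pics/c3.png

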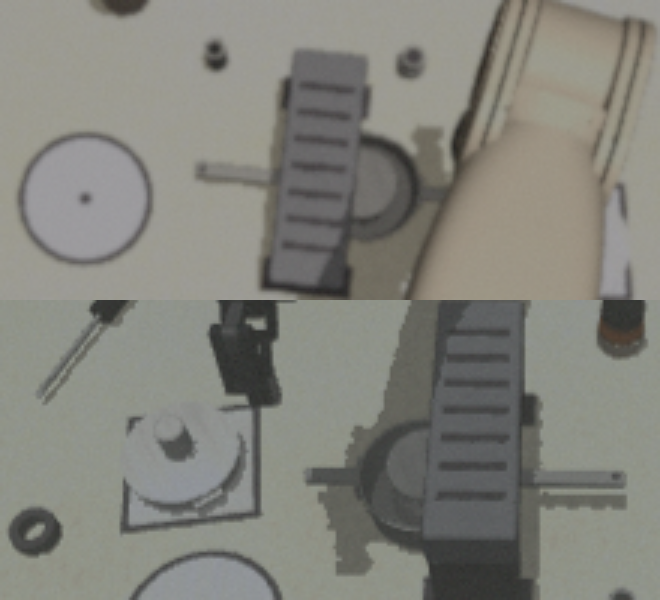

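The pan stands half out from under the bridge, straight, with its tab free to the right at about bridge (0,-.128). The fingers are high above it. Gripping the tab and drawing it to the ring.

Run:
```python
from h import *
U=np.radians(84);f=0
c=b2w([0,-.044])
p,Q=wp(c,U,-.083,f,.36);env.move_l(p,Q,vel=.15)
p,Q=wp(c,U,-.083,f);print(env.move_l(p,Q,vel=.12,until_force=8))
env.close_gripper(40)
s=env.get_state();print(s["t"],s["tcp_pos"],s["wrist_force"],s["gripper_width"])
pts=[(0,-.044,0),(.012,-.085,6),(.045,-.14,14),(*w2b(GOAL),18)]
for a,b in zip(pts,pts[1:]):
    a,b=np.array(a),np.array(b)
    for k in(.5,1):
        v=a+(b-a)*k;p,Q=wp(b2w(v[:2]),U+np.radians(v[2]),-.083,f);env.move_l(p,Q,vel=.06)
s=env.get_state();print(s["t"],s["tcp_pos"],s["wrist_force"])
save("top","t4.png")
for n,z in(("pan",0),("pan_handle",.038),("goal_ring",0)):
  for cam in("top","scene"):
    if cam=="scene" and n=="pan": save("scene","s4.png")
    print(n,cam,[(round(x["conf"],2),onz(cam,x["centre"],z)[:2].round(3).tolist()) for x in env.tip_of(n,cam)[:1]])
a=cv2.imread("pics/t4.png");b=cv2.imread("pics/s4.png")
cv2.imwrite("pics/c4.png",np.vstack([cv2.resize(a[130:230,270:490],(660,300)),cv2.resize(b[200:300,130:350],(660,300))]))
```

```text
False
30.95 [ 0.494728   -0.14330903  0.19319378] [-0.50847744  0.00395246  2.26202449] 0.15221444595530806
35.6917 [ 0.62167518 -0.33244985  0.19295281] [-2.80117415  4.26730458  5.81910553]
pan top [(0.61, [0.608, -0.25])]
pan scene [(0.91, [0.608, -0.249])]
pan_handle top [(0.97, [0.579, -0.117])]
pan_handle scene [(0.94, [0.575, -0.12])]
goal_ring top [(0.62, [0.614, -0.25])]
goal_ring scene []
```

View pics/c4.png

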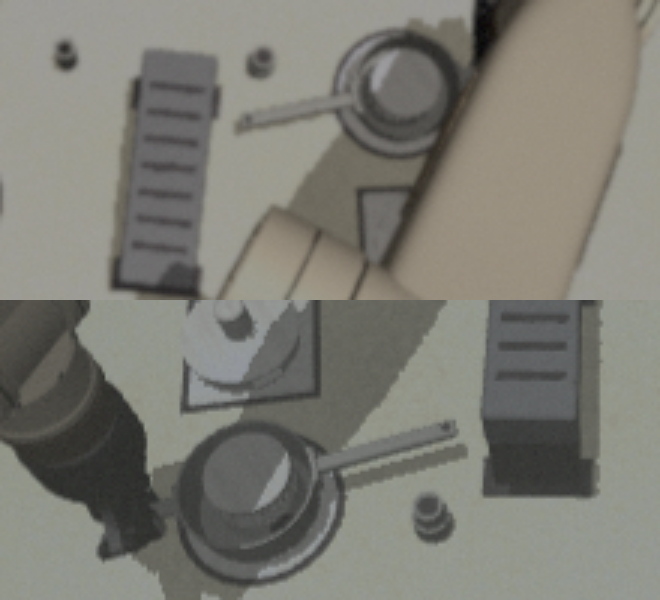

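The pan sits inside the ring, the handle is clear of the bridge, and the piston is standing. Releasing and checking.

Run:
```python
from h import *
env.hold(.2);env.open_gripper();env.hold(.2)
x=env.get_state()["tcp_pos"];env.move_l([x[0],x[1],.33],vel=.12)
J=env.get_state()["joint_pos"].copy();J[1]-=.5;J[0]-=.7;env.move_joints(J);env.hold(.3)
a=env.grab_frame("top")[:,:,::-1].copy();cut=cv2.resize(a[130:240,340:460],None,fx=5,fy=5,interpolation=cv2.INTER_CUBIC)
th=np.linspace(0,6.28,60)
for (cx,cy,r,z,col) in((*GOAL,.068,0,(255,0,0)),(*GOAL,.055,.045,(0,0,255)),(.448,-.27,.052,.026,(0,0,255)),(.448,-.27,.013,.061,(0,0,255))):
    p=np.array([(proj("top",[cx+r*np.cos(t),cy+r*np.sin(t),z])+.5-[340,130])*5 for t in th]).astype(int);cv2.polylines(cut,[p.reshape(-1,1,2)],True,col,1)
cv2.imwrite("pics/c5.png",cut)
for n in("pan","piston","pot"): print(n,[(round(x["conf"],2),onz("top",x["centre"],0)[:2].round(3).tolist()) for x in env.tip_of(n,"top")[:1]])
s=env.get_state();print(s["t"],s["tcp_pos"],s["wrist_force"])
```

```text
pan [(0.71, [0.6, -0.247])]
piston [(0.2, [0.704, 0.194])]
pot []
41.0667 [ 0.21364585 -0.53604536  0.65629357] [ 0.47561017  0.07476428 -0.26165257]
```

View pics/c5.png

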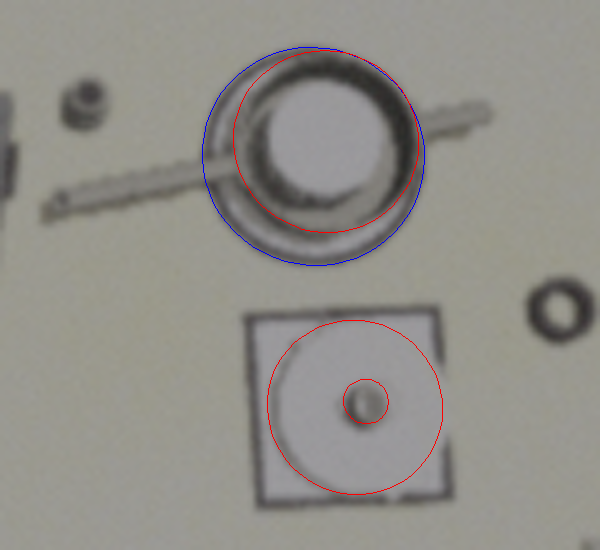

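The pan rim and the pot both match their centred overlays to within a few mm, and the piston is standing. Handing in.

```bash
python3 -c "
from workcell import env
print(env.job_done())"
```

```text
the job is handed in; nothing more can be done
None
```

I handed the job in at about 41 s: the pot is on the square mark and the pan is on the ring with its piston standing, each within a few mm in the last picture; no verdict came back.

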